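# Lock the sander's spindles and take off a drum cap of unknown thread hand

### The arm

A 6-joint arm with a two-finger parallel gripper is mounted at the origin on a cart in front of the work surface, level with it; the furniture and walls round the work are solid. World frame = base frame: x ahead of the robot, y to its left, z up, the work surface at z = 0. Lengths are in mm, angles in rad, forces in N, time in s.
With the tool pointing down it reaches from about 300 to 775 mm from the base axis. Payload 14.6 kg.
Tool frame: the origin (TCP) lies at the very end of the fingers, on their centre line; the grasp point (between the pads) lies 19 mm behind it (robot.grasp_offset is the distance from the TCP to the grasp point, in mm); z points along the fingers, y is the line along which they close (so a half turn about z gives the same grasp; the last joint's range is limited). The gripper opens to 85 mm and grips with 20 to 120 N. Pads are 22 mm wide; open, the fingers measure 114 mm over their backs; the gripper's body (76 mm by 85 mm) begins 54 mm behind the grasp point. The pads swing forward as they close: fully open they stand 13 mm farther back than shut.
Start: joints at [-1.227, 0.3, 1.521, -0, 1.321, -0.067], TCP at [219.631, -504.234, 231.281] pointing down, gripper open.
Joint ranges: [-3.03, 3.03], [-0.79, 2.21], [0.23, 2.52], [-1.04, 4.18], [0, 3.07], [-2.55, 2.55]. Speed limits (rad/s): [2.22, 2.22, 2.57, 3.14, 3.14, 3.14].

### API

Orientations are given as a 3x3 rotation matrix whose columns are the frame's x, y, z axes.
In Python, from station import robot, viewer, job gives the robot as it stands.
- The arm moves only by the shell command python3 -m jog 'ROWS' [OPENING]. ROWS is JSON, one flat list of numbers, 6 for each row, row after row: the shift along the world's x, y, z each as a share of 100 cm, from -1 to 1, then the turn, a rotation vector about the world's x, y, z each as a share of pi rad, from -1 to 1. In form: [x, y, z, ax, ay, az, x, y, z, ax, ay, az, ...]. A call has 1 to 8 rows; each row is the pose to reach, as a shift and turn from the pose commanded when the call began, turning the shorter way round; what a row does not reach only later rows make up. A row lasts 1/8 s, in which the tool goes at most 62.5 mm and 10.7 degrees, less where a joint would pass 70% of its speed; a pose out of reach is approached as far as the arm can. A call with a number of a shift or a turn outside -1 to 1 is refused whole. A call with a gripper value outside its range is refused whole. OPENING is the opening, from -1 (shut) to 1 (fully open), set as the call begins (- or left out, the last holds). The fingers move at their own pace and stop on an object; the grip force is fixed at half the most. Time passes only in rows, so rows that repeat a pose let the fingers close. It gives the time, the measured TCP pose, the force, the opening and the grip force at its end, in the units of the state.
- robot.observe(): the state, without advancing time (a new reading comes with each control period).
- viewer.capture(name): name is "scene" or "side" or "wrist"; returns a dict with "frame" (400x640x3 uint8, blue, green, red), "camera_matrix" (3x3 intrinsics, pixels), "xyz" and "orientation" of the camera in the world; the wrist camera has in their place "T_tool_cam" (4x4, takes a point from camera to tool coordinates, whose origin is the TCP and whose axes are the flange's). Camera axes: x right, y up, looking along -z (the intrinsics and any distortion apply to the point x, -y, -z); pixel columns grow to the right and rows downward; lengths in mm; the calibration is good to about 2 mm. A picture is of the moment at which its call begins: read the wrist's pose just before it. There is no depth.
- job.close_job(): hands the job in; it is judged then, once.
The state is a dict: "time": time; "joint_pos": joint angles; "dq": joint speeds; "tau": joint torques, N m; "eef_pos": TCP position; "tool_rot": TCP orientation; "wrist_force": force on the tool from outside, world axes, zero at the start; "ft_torque": the same for the moment, N m; "width": finger opening in mm; "finger_force": force on a finger pad.
Only numpy, scipy, OpenCV 4.12 (cv2) and the standard library are available. Lean on these libraries where they do the work, as an engineer would, in place of code of your own. Each camera call takes 0.05 s, during which the arm holds its last target. There are 200 camera calls.

### The job

The drum nearest the red lock pin on the twin-drum bench sander is due for a new sanding sleeve. Pick up the wooden mallet, drive the red pin down with it (touch the pin with nothing else) until it catches and locks the spindles, and lay the mallet gently back down on the bench. Then find out which way that drum's black cap loosens, trying it one way and, if it is stuck, the other (one of the two caps has a left-hand thread and nothing marks which), unscrew it, lift it off and finish while still holding it in the gripper at least 6 cm above its seat, leaving the pin down and the other cap and the things lying around where they are.

Things in the scene. Friction and masses are not known exactly. Their poses are not given: they have to be found in the camera images.
- sander: Fixed twin-drum bench sander: blue-grey casing, grey metal table 76 mm above the bench; 330 mm wide, x from -105 to +90 mm. Origin on the bench midway between the spindles; x points away from the front panel with its switches, y to the left, z up. Work drum at (0, -75) mm, other drum at (0, +75), lock pin at (-75, -75). Drums: brown, 43 mm across.
- work_seat (a point): Seat of the work drum's cap: centre of the steel washer on the drum, 129 mm above the bench. The spindle's end, hidden in the cap, reaches 16 mm above it. The two spindles are geared together inside and spin freely, one clockwise as the other goes counter-clockwise until the lock pin is down; then they have 2 degrees of play either way.
- pin_top (a point): Centre of the top of the red pin head (22 mm across, 7 mm thick). It stands 101 mm above the bench (25 mm above the table) when up and about 87 mm when driven down. Only the mallet may touch it.
- lock_pin (a joint): How far the lock pin is pressed down, m: 0 = up, 0.014 = fully down. Sprung: it takes about 4 to 5 N, springs back up if pushed only half way, and at the bottom a ball catch holds it at about 0.013. Caught means more than 0.011.
- work_cap: Black knurled cap to take off, on the drum by the lock pin; 34 mm tall, 0.1 to 0.17 kg. Origin: centre of its underside, z up. Grip: the 44 mm wide cylinder 18 to 34 mm above the origin; the skirt below is 42 mm wide. On top a small grey disc and a white bar mark (+x side). Right-hand (loosens counter-clockwise from above) or left-hand (clockwise): unknown.
- cap_top (a point): Centre of the work cap's top. Quick thread: turned the right way, the cap lets go after 0.85 rad and stops at 1.4 rad, so turn it 1.1 to 1.4 rad; the sprung washer pushes it up 4 mm and it lifts straight off. The wrong way it stops within 0.15 rad. It is tight: some 0.25 Nm frees it; gripping it with 20 to 25 N is plenty.
- other_cap: The same cap on the other drum, with the other thread hand. Leave it in place.
- mallet: Mallet lying on the bench, 0.16 to 0.26 kg: pale eight-sided head 70 mm long, 56 mm across flats, one flat down; darker handle 130 mm long, 20 wide, 26 tall. Origin on the bench under the head's middle; +x along the axis from handle to head, head x -35 to +35 mm, handle -35 to -165 mm. Balances 16 mm behind the head's middle. Strikes with a flat of the head.
- mallet_head (a point): Centre of the mallet's head on its axis, 28 mm above the bench when it lies. The handle has the same axis, so with the mallet held level as it lies the striking underside of the head is 28 mm below the middle of the handle.
- wax_block: yellow wax block, 35x60x22 mm, loose on the bench; leave it alone. Origin at the centre of its underside.
- thumb_plane: tiny wooden thumb plane, 25x50x30 mm, loose on the bench; leave it alone. Origin at the centre of its underside.
- rosin: cake of rosin on a wooden block, 30x65x24 mm, loose on the bench; leave it alone. Origin at the centre of its underside.
- spool_clamp: wooden spool clamp standing upright, 30 mm across, 85 mm tall, loose on the bench; leave it alone. Origin at the centre of its underside.
Things that resemble listed ones, but are neither listed nor needed, are in the scene too. What is shaped like the work_cap but green is not meant.

How it is judged:
By the outcome, as a careful person would: the job done as asked, in the order asked, and still so for the second after the job is handed in, while the arm keeps its last pose, push and grip.
It also fails if it takes over 64 s, if anything falls off the work surface, if the arm or the gripper's body presses on something with over 40 N, if the wrist force passes 120 N, or if a joint passes its speed limit or range.

## Working session

There is one attempt and no reset: what is moved stays moved. The work goes in short steps, Python scripts to look and compute and a shell command to move; the robot and the scene stay as the last step left them, time stands still between calls to the robot, and variables do not carry over. Pictures are saved under pics/ and viewed, at most 10 in all, crops included, and the job is handed in when it is done.

```bash
mkdir -p pics
python3 - <<'E'
from station import robot, viewer
import cv2,pickle
o=robot.observe();print(o)
d={}
for n in("scene","side"):
    c=viewer.capture(n);d[n]=c;cv2.imwrite(f"pics/{n}0.png",c["frame"])
    print(n,{k:v for k,v in c.items() if k!="frame"})
pickle.dump(d,open("c0.pkl","wb"))
E
```

```text
{'time': 0.0, 'joint_pos': array([-1.22663241e+00,  3.00501225e-01,  1.52161797e+00, -2.84089864e-05,
        1.32070194e+00, -6.65946441e-02]), 'dq': array([ 0.00070588,  0.00048737, -0.00191287, -0.00014917, -0.00041323,
       -0.00104572]), 'tau': array([ 1.03299044e-03, -5.43498302e+01, -3.61787868e+01,  2.10311725e-05,
        4.03343074e-03, -5.75609192e-05]), 'eef_pos': array([ 219.52749246, -504.01826369,  230.68918644]), 'tool_rot': array([[ 9.16815386e-01,  3.99311100e-01, -4.40412319e-04],
       [ 3.99311339e-01, -9.16814670e-01,  1.14715256e-03],
       [ 5.42942747e-05, -1.22758875e-03, -9.99999245e-01]]), 'wrist_force': array([ 0.03778166, -0.73799196, -0.85022368]), 'ft_torque': array([ 0.00099948, -0.05258073, -0.03719   ]), 'finger_force': 0.0, 'width': 85.2983862908402}
scene {'camera_matrix': array([[492.54596535,   0.        , 323.19064565],
       [  0.        , 492.54596535, 201.20853344],
       [  0.        ,   0.        ,   1.        ]]), 'xyz': array([  -82.45076595, -1066.49725983,  1059.98380082]), 'orientation': array([[ 0.8539758 ,  0.29639156, -0.42764165],
       [-0.52013083,  0.5080207 , -0.68657038],
       [ 0.01375714,  0.80874409,  0.58799977]])}
side {'camera_matrix': array([[373.33784548,   0.        , 321.53511684],
       [  0.        , 373.33784548, 201.19229294],
       [  0.        ,   0.        ,   1.        ]]), 'xyz': array([266.22034899, 804.09445343, 707.4395867 ]), 'orientation': array([[-0.93708966,  0.19884678, -0.28691974],
       [-0.34908347, -0.53830846,  0.76704937],
       [-0.00192603,  0.81895297,  0.57385741]])}
```

View pics/scene0.png

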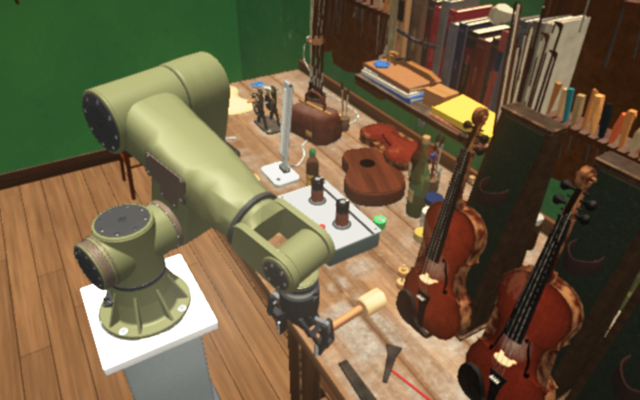

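View pics/side0.png

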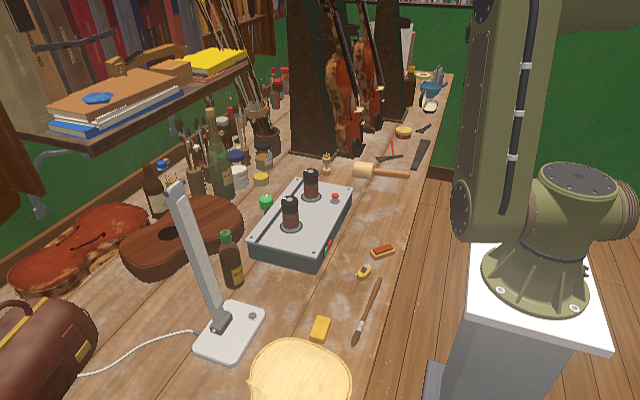

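The side view shows the sander (caps ~(290,200) and (311,175), red pin ~(335,197)) and the mallet (head ~(363,170), handle to (409,174)). The scene view shows the mallet head ~(372,301). I'll enlarge both.

Run:
```python
import cv2,pickle
d=pickle.load(open("c0.pkl","rb"))
a=d["side"]["frame"][145:285,240:425];cv2.imwrite("pics/s1.png",cv2.resize(a,None,fx=4.3,fy=4.3,interpolation=cv2.INTER_CUBIC)[:600])
a=d["scene"]["frame"][170:350,260:420];cv2.imwrite("pics/s2.png",cv2.resize(a,None,fx=3.3,fy=3.3,interpolation=cv2.INTER_CUBIC))
```

```text
(no output)
```

View pics/s1.png

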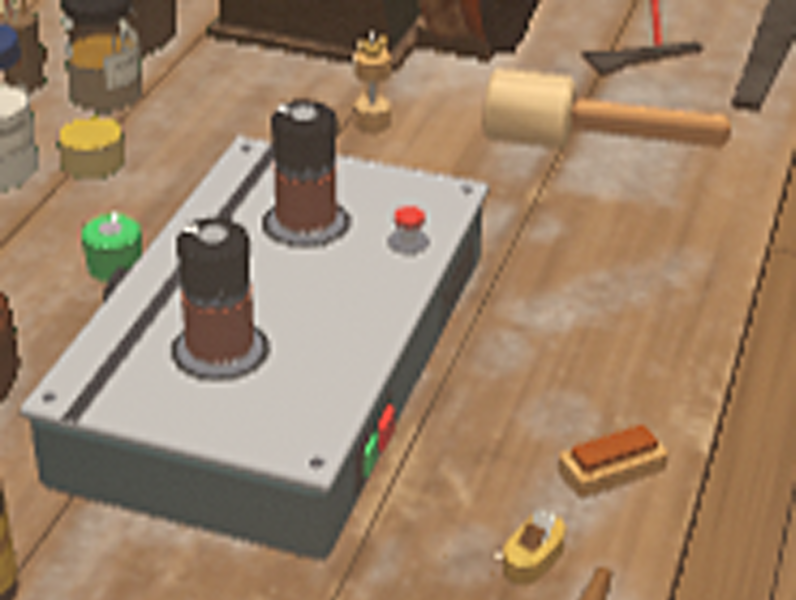

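View pics/s2.png

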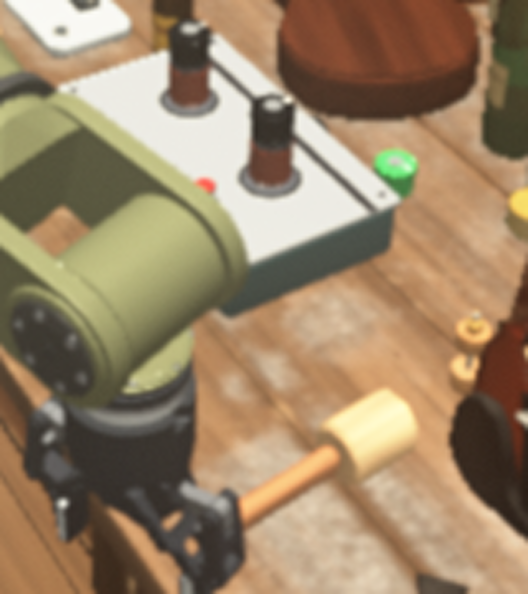

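```bash
cat > h.py <<'E'
import numpy as np, pickle
from scipy.optimize import least_squares
def proj(c,P):
    q=(np.atleast_2d(P)-c["xyz"])@c["orientation"]; q=q*[1,-1,-1]
    p=q@c["camera_matrix"].T; return p[:,:2]/p[:,2:]
def onz(c,p,z):
    r=c["orientation"]@(np.linalg.solve(c["camera_matrix"],[p[0],p[1],1])*[1,-1,-1])
    return c["xyz"]+r*(z-c["xyz"][2])/r[2]
def tf(s,P):
    c_,s_=np.cos(s[2]),np.sin(s[2]);P=np.atleast_2d(np.array(P,float));return np.c_[s[0]+c_*P[:,0]-s_*P[:,1],s[1]+s_*P[:,0]+c_*P[:,1],P[:,2]]
def uc(u,x0,y0,f): return (np.array(u)+.5)/f-.5+[x0,y0]
E
python3 - <<'E'
from h import *
d=pickle.load(open("c0.pkl","rb"));S=d["side"];C=d["scene"]
so=[((-75,-75,101),(409,215)),((0,-75,163),(306,108)),((0,75,163),(214,232)),((-105,-165,76),(487,187)),((-105,165,76),(330,487)),((90,165,76),(25,412)),((90,-165,76),(240,137))]
co=[((-75,-75,101),(205,184)),((0,-75,163),(273,104)),((0,75,163),(189,30)),((90,-165,76),(400,198))]
P1=[a for a,_ in so];p1=uc([b for _,b in so],240,145,4.3);P2=[a for a,_ in co];p2=uc([b for _,b in co],260,170,3.3)
print(onz(S,p1[0],101),onz(C,p2[0],101),onz(S,p1[1],163),onz(C,p2[1],163))
r=least_squares(lambda s:np.r_[proj(S,tf(s,P1))-p1,proj(C,tf(s,P2))-p2].ravel(),[450,-80,0],x_scale=[100,100,1])
print("sander",r.x);print(np.round(r.fun.reshape(-1,2),1).tolist())
for n,P in dict(pin=(-75,-75,101),cap=(0,-75,163),oth=(0,75,163)).items(): print(n,tf(r.x,P))
J=onz(S,uc((573,112),240,145,4.3),28);E=onz(S,uc((727,129),240,145,4.3),28);H=onz(S,uc((490,104),240,145,4.3),28)
print("mallet side: junction,end,head end",J,E,H)
print("scene: junc, headend",onz(C,uc((335,455),260,170,3.3),28),onz(C,uc((396,425),260,170,3.3),28))
# silhouette fit, side view extents
E
```

```text
[545.10245042 -50.9590623  101.        ] [544.80872323 -53.54229855 101.        ] [622.86612889 -61.27772533 163.        ] [621.42203488 -48.94386781 163.        ]
sander [6.18561296e+02 2.33514698e+01 1.55459730e-02]
[[0.3, -0.3], [-0.2, 1.8], [0.2, 1.1], [0.1, -0.6], [-0.0, -0.6], [-0.3, -0.7], [-0.3, 0.2], [-0.1, -0.1], [0.0, 0.6], [0.0, 0.1], [0.1, 0.1]]
pin [[544.73626018 -52.80536846 101.        ]]
cap [[619.72719747 -51.63946745 163.        ]]
oth [[617.39539545  98.34240712 163.        ]]
mallet side: junction,end,head end [ 499.76315279 -346.81484397   28.        ] [ 374.61662073 -363.64727805   28.        ] [ 568.49083377 -335.6243482    28.        ]
scene: junc, headend [ 499.60153549 -339.03452504   28.        ] [ 563.54747059 -338.00726585   28.        ]
```

```bash
python3 -m jog '[0.04,0.02,0.01,0,0,-0.01, 0.1,0.05,0.02,0,0,-0.03, 0.15,0.08,0.03,0,0,-0.05, 0.2,0.1,0.03,0,0,-0.07, 0.25,0.13,0.03,0,0,-0.09, 0.27,0.16,0.03,0,0,-0.1, 0.27,0.16,0.03,0,0,-0.1]'
python3 - <<'E'
from station import robot, viewer
import cv2,pickle
o=robot.observe();c=viewer.capture("wrist");print(c["T_tool_cam"],c["camera_matrix"],o["eef_pos"])
pickle.dump((o,c),open("w1.pkl","wb"));cv2.imwrite("pics/w1.png",c["frame"])
E
```

```text
time: 0.98
eef_pos: [490.8, -342.3, 260.7]
tool_rot: [[0.995, 0.099, -0.001], [0.099, -0.995, 0.001], [-0.001, -0.001, -1.0]]
wrist_force: [-0.4, -0.0, -0.1]
width: 85.8
finger_force: 0.0
[[-8.69946759e-04  9.60932949e-01  2.76779894e-01  6.96479421e+01]
 [ 9.99999584e-01  7.60268835e-04  5.03573513e-04 -1.08125734e+00]
 [ 2.73473253e-04  2.76780217e-01 -9.60933211e-01 -1.42975167e+02]
 [ 0.00000000e+00  0.00000000e+00  0.00000000e+00  1.00000000e+00]] [[308.75928543   0.         319.49925471]
 [  0.         308.75928543 199.78681412]
 [  0.           0.           1.        ]] [ 490.84668283 -342.31432332  260.73599243]
```

View pics/w1.png

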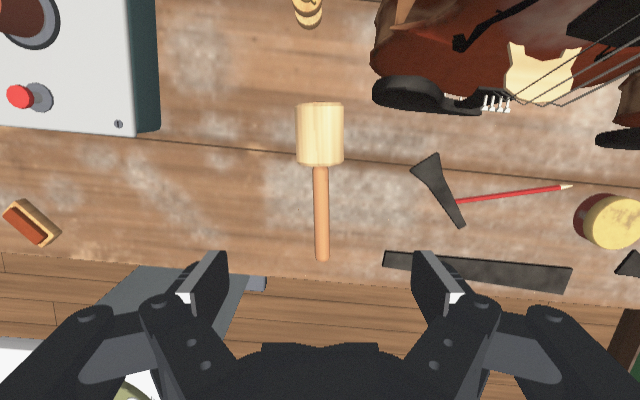

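```bash
cat >> h.py <<'E'
def wcam(o,c):
    T=c["T_tool_cam"];R=o["tool_rot"]
    return dict(camera_matrix=c["camera_matrix"],xyz=o["eef_pos"]+R@T[:3,3],orientation=R@T[:3,:3])
E
python3 - <<'E'
from h import *
o,c=pickle.load(open("w1.pkl","rb"));w=wcam(o,c)
for n,p,z in [("j",(320.5,167),41),("e",(322,261),41),("headjuncTopedgeL",(301,166),56),("R",(339,166),56),("farL",(297,103),50),("farR",(344,103),50),("silL",(297,135),40),("silR",(344,135),40),("pin",(19,97),101),("corner",(140,134),76)]: print(n,onz(w,p,z))
a=np.arctan2(o["tool_rot"][1,0],o["tool_rot"][0,0]);print(a)
E
```

```text
j [ 496.31023635 -341.5326788    41.        ]
e [ 374.01136648 -355.71568919   41.        ]
headjuncTopedgeL [ 497.90318121 -319.07714489   56.        ]
R [ 502.16808926 -362.03822813   56.        ]
farL [ 565.67277951 -308.75692964   50.        ]
farR [ 570.73773839 -359.89114614   50.        ]
silL [ 530.62299738 -310.80220866   40.        ]
silR [ 535.98395638 -364.86501727   40.        ]
pin [544.66006264 -54.23728939 101.        ]
corner [ 518.43127154 -150.3701404    76.        ]
0.0996261835274364
```

The wrist view shows the mallet head at (297–344, 103–166), its handle running to (322,262), and the pin at (19,97). Its yaw is about 0.115 rad.

```bash
python3 -m jog '[0.038,0.005,-0.05,0,0,0.005, 0.038,0.005,-0.11,0,0,0.005, 0.038,0.005,-0.16,0,0,0.005, 0.038,0.005,-0.2,0,0,0.005, 0.038,0.005,-0.23,0,0,0.005, 0.038,0.005,-0.253,0,0,0.005, 0.038,0.005,-0.253,0,0,0.005]' && python3 -m jog '[0,0,0,0,0,0,0,0,0,0,0,0,0,0,0,0,0,0,0,0,0,0,0,0]' -1
```

```text
time: 1.9
eef_pos: [526.1, -339.6, 6.6]
tool_rot: [[0.994, 0.111, -0.003], [0.111, -0.994, 0.002], [-0.003, -0.002, -1.0]]
wrist_force: [0.5, 0.1, -0.4]
width: 85.5
finger_force: 0.0
time: 2.4
eef_pos: [528.1, -339.9, 9.9]
tool_rot: [[0.994, 0.112, 0.002], [0.112, -0.994, -0.002], [0.002, 0.002, -1.0]]
wrist_force: [-1.5, 0.2, 7.3]
width: 54.9
finger_force: 64.3
```

```bash
python3 -m jog '[0,0,0.01,0,0,0, 0,0,0.04,0,0,0, 0,0,0.09,0,0,0, 0,0,0.14,0,0,0, 0,0,0.17,0,0,0,0,0,0.17,0,0,0]' && python3 -m jog '[0.002,0.03,0,0,0,0, 0.004,0.08,0,0,0,0, 0.006,0.13,0,0,0,0, 0.008,0.18,0,0,0,0, 0.008,0.23,0,0,0,0, 0.008,0.27,0,0,0,0, 0.008,0.285,0,0,0,0, 0.008,0.285,0,0,0,0]'
python3 - <<'E'
from station import robot, viewer
import cv2,pickle
o=robot.observe();c=viewer.capture("wrist");s=viewer.capture("side")
pickle.dump((o,c,s),open("w2.pkl","wb"))
import numpy as np
a=cv2.resize(s["frame"][120:260,260:400],(560,560),interpolation=cv2.INTER_CUBIC)
cv2.imwrite("pics/w2.png",a)
print(o["eef_pos"],o["wrist_force"])
E
```

```text
time: 3.15
eef_pos: [528.3, -339.6, 181.2]
tool_rot: [[0.994, 0.112, 0.004], [0.112, -0.994, -0.003], [0.004, 0.003, -1.0]]
wrist_force: [-0.2, -0.0, -3.1]
width: 55.2
finger_force: 64.2
time: 4.15
eef_pos: [535.4, -53.9, 177.6]
tool_rot: [[0.994, 0.113, -0.001], [0.113, -0.994, 0.0], [-0.001, -0.0, -1.0]]
wrist_force: [0.3, -0.0, -1.9]
width: 55.3
finger_force: 64.2
[535.37026724 -53.91048569 177.55496904] [ 3.38881412e-01 -1.43597744e-03 -1.88192958e+00]
```

View pics/w2.png

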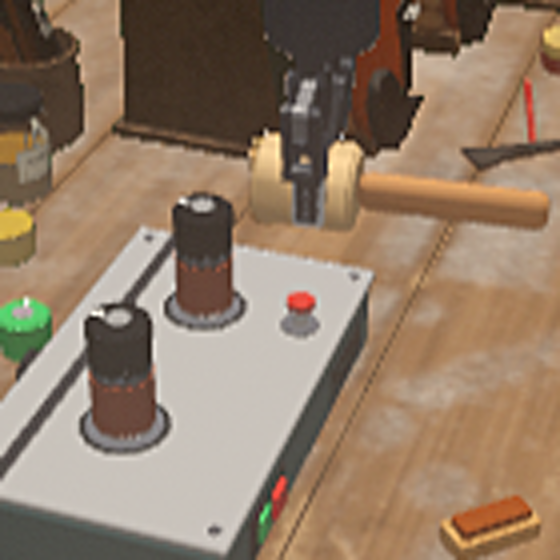

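The mallet is level. Its head spans x 250–360 in the crop, directly above the pin (301,300).

```bash
python3 -m jog '[0,0,-0.02,0,0,0, 0,0,-0.05,0,0,0, 0,0,-0.064,0,0,0, 0,0,-0.064,0,0,0]' && python3 -m jog '[0,0,-0.003,0,0,0, 0,0,-0.007,0,0,0, 0,0,-0.01,0,0,0,0,0,-0.01,0,0,0]' && python3 -m jog '[0,0,-0.002,0,0,0, 0,0,-0.004,0,0,0, 0,0,-0.006,0,0,0,0,0,-0.006,0,0,0]'
```

```text
time: 4.75
eef_pos: [535.4, -54.9, 113.7]
tool_rot: [[0.994, 0.111, -0.002], [0.111, -0.994, 0.0], [-0.002, -0.0, -1.0]]
wrist_force: [-0.5, 0.8, -1.9]
width: 54.9
finger_force: 64.1
time: 5.25
eef_pos: [535.6, -54.2, 104.3]
tool_rot: [[0.994, 0.112, 0.0], [0.112, -0.994, 0.0], [0.0, -0.0, -1.0]]
wrist_force: [0.4, -0.0, -2.5]
width: 55.1
finger_force: 64.4
time: 5.75
eef_pos: [535.4, -54.2, 97.9]
tool_rot: [[0.994, 0.112, -0.001], [0.112, -0.994, 0.0], [-0.001, -0.0, -1.0]]
wrist_force: [0.4, 0.3, -2.4]
width: 55.2
finger_force: 64.4
```

Run:
```python
from station import robot, viewer
import cv2,pickle,numpy as np
o=robot.observe();s=viewer.capture("side");c=viewer.capture("wrist")
print(o["eef_pos"],o["wrist_force"])
a=cv2.resize(s["frame"][155:235,290:370],(480,480),interpolation=cv2.INTER_CUBIC)
b=cv2.resize(c["frame"],None,fx=.5,fy=.5)
cv2.imwrite("pics/w3.png",np.hstack([a,cv2.copyMakeBorder(b,0,280,0,0,0)]))
```

```text
[535.43760812 -54.19048082  97.9308627 ] [ 0.40395551  0.28988947 -2.39859563]
```

View pics/w3.png

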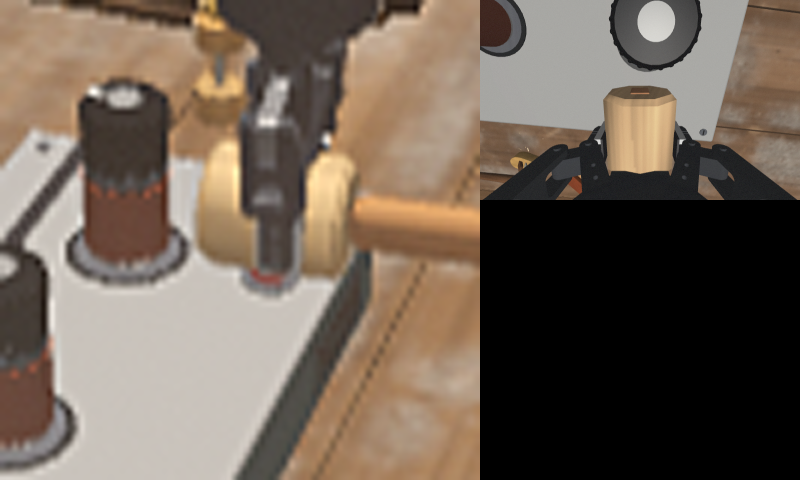

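The picture shows the red pin directly under the head at left crop (268,278). I can't tell yet whether it is seated, so I'll press on until the force rises.

```bash
for i in 1 2; do python3 -m jog '[0,0,-0.001,0,0,0, 0,0,-0.002,0,0,0, 0,0,-0.002,0,0,0]' | egrep 'eef|wrist'; done
```

```text
eef_pos: [535.7, -54.3, 96.7]
wrist_force: [-1.4, 0.3, 3.8]
eef_pos: [535.9, -54.3, 96.0]
wrist_force: [-10.7, 1.8, 21.3]
```

```bash
python3 -m jog '[0,0,0.002,0,0,0, 0,0,0.01,0,0,0, 0,0,0.03,0,0,0, 0,0,0.06,0,0,0,0,0,0.085,0,0,0,0,0,0.085,0,0,0]'
python3 - <<'E'
from station import robot, viewer
import cv2,pickle,numpy as np
s=viewer.capture("side")
a=cv2.resize(s["frame"][120:220,290:400],(660,600),interpolation=cv2.INTER_CUBIC)
cv2.imwrite("pics/w4.png",a)
from h import *
for z in(101,87):print(((proj(s,[(544.7,-53.3,z)])[0]-[290,120])*6))
E
```

```text
time: 7.35
eef_pos: [536.3, -54.3, 180.8]
tool_rot: [[0.994, 0.112, 0.003], [0.112, -0.994, -0.001], [0.003, 0.001, -1.0]]
wrist_force: [-0.6, 0.8, -2.1]
width: 55.1
finger_force: 64.3
[270.73720063 445.32362371]
[270.19351158 469.11525131]
```

View pics/w4.png

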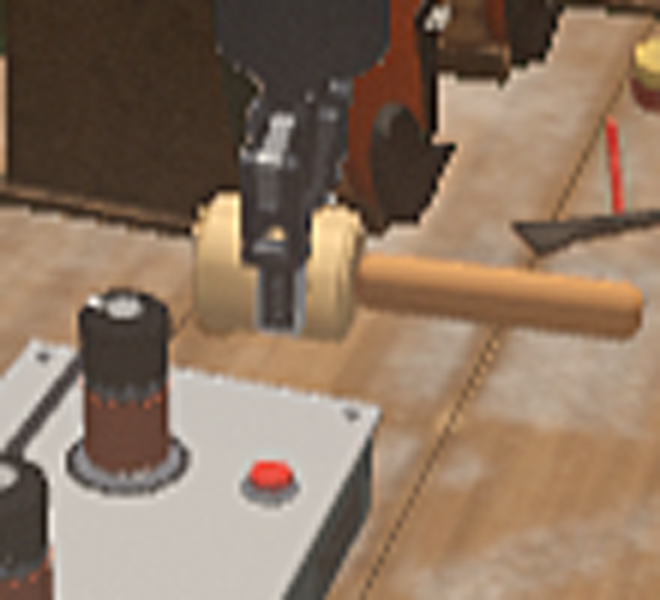

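The pin top is at (271,470), which matches the "down" projection, so it is caught. Next the mallet goes back.

```bash
python3 -m jog '[-0.002,-0.03,0,0,0,0, -0.004,-0.08,0,0,0,0, -0.006,-0.13,0,0,0,0, -0.008,-0.18,0,0,0,0, -0.008,-0.23,0,0,0,0, -0.008,-0.27,0,0,0,0, -0.008,-0.285,0,0,0,0, -0.008,-0.285,0,0,0,0]' | egrep 'eef|wrist'; python3 -m jog '[0,0,-0.03,0,0,0, 0,0,-0.08,0,0,0, 0,0,-0.12,0,0,0, 0,0,-0.145,0,0,0, 0,0,-0.16,0,0,0, 0,0,-0.165,0,0,0,0,0,-0.168,0,0,0,0,0,-0.168,0,0,0]'
```

```text
eef_pos: [527.3, -339.2, 177.8]
wrist_force: [0.1, 0.9, -3.0]
time: 9.4
eef_pos: [527.9, -339.3, 12.0]
tool_rot: [[0.994, 0.112, 0.001], [0.112, -0.994, -0.001], [0.001, 0.001, -1.0]]
wrist_force: [-0.3, 0.6, -2.6]
width: 55.0
finger_force: 64.3
```

```bash
python3 -m jog '[0,0,-0.001,0,0,0, 0,0,-0.002,0,0,0,0,0,-0.002,0,0,0]'| egrep 'eef|wrist';python3 -m jog '[0,0,-0.001,0,0,0, 0,0,-0.001,0,0,0]'| egrep 'eef|wrist'
```

```text
eef_pos: [527.8, -339.4, 9.9]
wrist_force: [-3.2, 1.0, 5.1]
eef_pos: [527.8, -339.4, 9.9]
wrist_force: [-8.0, 5.9, 16.6]
```

```bash
python3 -m jog '[0,0,0.002,0,0,0,0,0,0.002,0,0,0,0,0,0.002,0,0,0]' 1|egrep 'eef|wri|wid'; python3 -m jog '[0,0,0.01,0,0,0,0,0,0.05,0,0,0.02,0,0,0.11,0,0,0.06,0,0.01,0.17,0,0,0.11,0.01,0.04,0.23,0,0,0.16,0.02,0.08,0.27,0,0,0.21,0.02,0.13,0.28,0,0,0.26,0.02,0.18,0.28,0,0,0.31]' |egrep 'eef|rot'; python3 -m jog '[0,0.05,0,0,0,0.04,0,0.1,0,0,0,0.08,0,0.1,0,0,0,0.12,0,0.1,0,0,0,0.12]' |egrep 'time|eef|rot'
python3 - <<'E'
from station import robot, viewer
import cv2,pickle,numpy as np
o=robot.observe();c=viewer.capture("wrist");s=viewer.capture("side")
pickle.dump((o,c,s),open("w5.pkl","wb"))
print(o["joint_pos"],o["eef_pos"])
a=cv2.resize(s["frame"][145:205,330:430],(500,300),interpolation=cv2.INTER_CUBIC)
cv2.imwrite("pics/w5.png",np.vstack([c["frame"][:300],cv2.copyMakeBorder(a,0,0,0,140,0)]))
E
```

```text
eef_pos: [527.6, -339.2, 10.1]
wrist_force: [-0.4, 0.5, -0.7]
width: 85.3
eef_pos: [547.6, -157.8, 292.1]
tool_rot: [[0.461, 0.887, 0.002], [0.887, -0.461, -0.001], [0.0, 0.003, -1.0]]
time: 11.9
eef_pos: [547.6, -58.9, 290.9]
tool_rot: [[0.107, 0.994, 0.001], [0.994, -0.107, -0.0], [-0.0, 0.001, -1.0]]
[-1.73582031e-01  2.62613305e-01  1.43033030e+00 -6.13379294e-05
  1.44789724e+00 -6.60071161e-02] [547.55210119 -58.86817577 290.93595716]
```

View pics/w5.png

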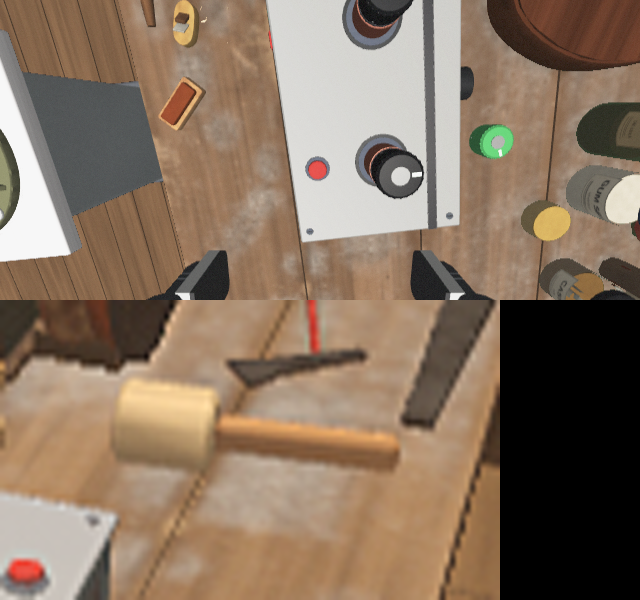

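The mallet lies flat on the bench, and the cap's disc is at (400,176) in the wrist image, with the pin at (317.5,170) still down.

Run:
```python
from h import *
o,c,s=pickle.load(open("w5.pkl","rb"));w=wcam(o,c)
m=(c["frame"][160:195,385:418].min(2)>130).nonzero();print(m[1].mean()+385,m[0].mean()+160)
print(onz(w,(400,176),163),onz(w,(317.5,169),87.5))
```

```text
402.28901734104045 176.4971098265896
[619.90588018 -51.32993656 163.        ] [545.38656342 -50.72200178  87.5       ]
```

```bash
python3 -m jog '[0.04,0.004,-0.01,0,0,0,0.072,0.0075,-0.03,0,0,0,0.072,0.0075,-0.08,0,0,0,0.072,0.0075,-0.12,0,0,0,0.072,0.0075,-0.145,0,0,0,0.072,0.0075,-0.156,0,0,0,0.072,0.0075,-0.156,0,0,0]'|egrep 'eef|wri'; python3 -m jog '[0,0,0,0,0,0,0,0,0,0,0,0,0,0,0,0,0,0,0,0,0,0,0,0,0,0,0,0,0,0]' -1
```

```text
eef_pos: [619.6, -52.1, 134.3]
wrist_force: [-0.4, 0.5, 0.7]
time: 13.5
eef_pos: [620.1, -51.8, 135.4]
tool_rot: [[0.107, 0.994, 0.002], [0.994, -0.107, -0.0], [-0.0, 0.002, -1.0]]
wrist_force: [0.7, -0.1, 5.0]
width: 42.5
finger_force: 59.9
```

```bash
python3 -m jog '[0,0,0,0,0,0.02,0,0,0,0,0,0.04,0,0,0,0,0,0.07,0,0,0,0,0,0.07]'; python3 -c "
from station import robot;o=robot.observe();print(o['ft_torque'],o['joint_pos'][5])"
```

```text
time: 14.0
eef_pos: [620.3, -51.8, 135.4]
tool_rot: [[-0.111, 0.994, 0.002], [0.994, 0.111, 0.0], [-0.0, 0.002, -1.0]]
wrist_force: [2.5, -0.4, 5.2]
width: 41.9
finger_force: 60.2
[ 0.05462339 -0.32270265 -1.05950131] -0.253390267651301
```

Torque is 1.06 Nm after 0.22 rad, so this way is stuck. I'll try clockwise.

```bash
python3 -m jog '[0,0,0,0,0,-0.03,0,0,0,0,0,-0.07,0,0,0,0,0,-0.1,0,0,0,0,0,-0.14,0,0,0,0,0,-0.17,0,0,0,0,0,-0.17]'; python3 -c "
from station import robot;o=robot.observe();print(o['ft_torque'],o['joint_pos'][5])"
```

```text
time: 14.75
eef_pos: [620.1, -51.7, 135.4]
tool_rot: [[0.412, 0.911, 0.002], [0.911, -0.412, -0.0], [0.0, 0.002, -1.0]]
wrist_force: [0.7, -0.0, 6.7]
width: 42.4
finger_force: 60.2
[ 0.02205646  0.03543234 -0.06833582] 0.2825525279103144
```

```bash
python3 -m jog '[0,0,0,0,0,-0.04,0,0,0,0,0,-0.09,0,0,0,0,0,-0.14,0,0,0.001,0,0,-0.19,0,0,0.002,0,0,-0.24,0,0,0.003,0,0,-0.28,0,0,0.003,0,0,-0.28]'; python3 -c "
from station import robot;o=robot.observe();print(o['ft_torque'],o['joint_pos'][5])"
```

```text
time: 15.62
eef_pos: [619.8, -51.7, 137.7]
tool_rot: [[0.964, 0.266, 0.001], [0.266, -0.964, -0.0], [0.001, 0.0, -1.0]]
wrist_force: [-0.5, -0.3, 3.1]
width: 42.3
finger_force: 60.2
[-0.02603605 -0.13365936 -0.00014327] 1.1595376622344897
```

Torque is about zero and the cap has turned about 1.2 rad, so I'll lift gently.

```bash
python3 -m jog '[0,0,0.003,0,0,0,0,0,0.006,0,0,0,0,0,0.01,0,0,0,0,0,0.014,0,0,0]'|egrep 'eef|wri|wid'
```

```text
eef_pos: [619.6, -51.7, 151.4]
wrist_force: [0.4, 0.5, -1.6]
width: 42.2
```

```bash
python3 -m jog '[0,0,0.01,0,0,0,0,0,0.03,0,0,0,0,0,0.06,0,0,0,0,0,0.09,0,0,0,0,0,0.1,0,0,0,0,0,0.1,0,0,0,0,0,0.1,0,0,0]'
python3 - <<'E'
from station import viewer
import cv2
s=viewer.capture("side")
cv2.imwrite("pics/w6.png",cv2.resize(s["frame"][110:260,250:420],(680,600),interpolation=cv2.INTER_CUBIC))
E
```

```text
time: 17.0
eef_pos: [619.3, -51.7, 249.9]
tool_rot: [[0.964, 0.266, -0.002], [0.266, -0.964, 0.0], [-0.002, -0.001, -1.0]]
wrist_force: [-0.7, 0.4, -1.7]
width: 42.2
finger_force: 60.9
```

View pics/w6.png

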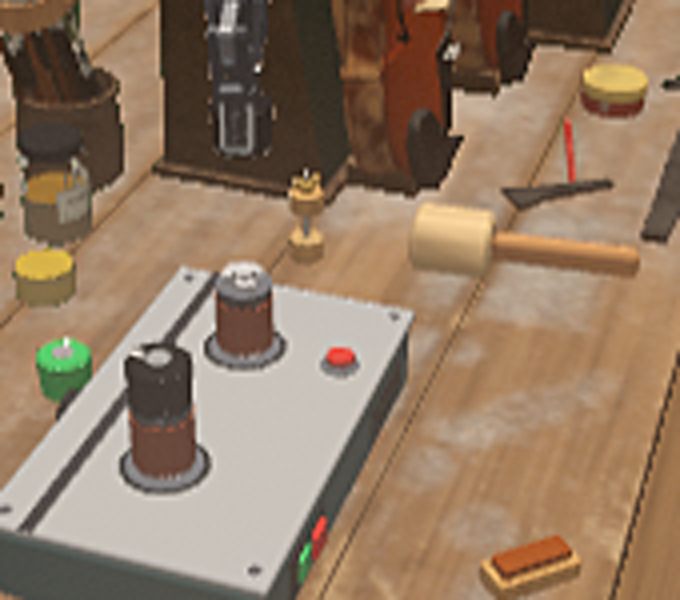

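The cap is off: the bare washer shows at (244,285) and the gripper holds the cap ~11 cm up. The pin is down at (341,358), the mallet is on the bench and the other cap is in place.

```bash
python3 -c "
from station import job;print(job.close_job())"
```

```text
the job is handed in; nothing more can be done
None
```

The job is handed in: pin locked down with the mallet, mallet laid back on the bench, and the work cap (left-hand thread, loosens clockwise) unscrewed and held about 11 cm above its seat.

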